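# Sort the stripped bike parts into the porch trays

## Robot

A 6-joint arm with a two-finger parallel gripper is mounted at the origin on the work surface. World frame = base frame: x ahead of the robot, y to its left, z up, the work surface at z = 0. Lengths are in m, angles in rad, forces in N, time in s.
With the tool pointing down it reaches from about 0.15 to 0.775 m from the base axis. Payload 6.1 kg.
Tool frame: the origin (TCP) lies on the centre line of the jaws, within the pads' length; the fingertips stand ahead of it and the grasp point (between the pads) lies 2 mm behind it (tip_reach is the z of the fingertips in the tool frame, in m); z points along the fingers, y is the line along which they close (so a half turn about z gives the same grasp; the last joint's range is limited). The gripper opens to 85 mm and grips with 20 to 120 N. Pads are 22 mm wide; open, the fingers measure 114 mm over their backs; the gripper's body (76 mm by 85 mm) begins 54 mm behind the grasp point. The pads swing forward as they close: fully open they stand 13 mm farther back than shut.
Start: joints at [-1.133, 0.126, -0.04, 1.405, 0, 1.571], TCP at [0.223, -0.475, 0.248] pointing down, gripper open.
Joint ranges: [-2.72, 2.72], [-0.95, 1.95], [-1.27, 1.35], [-1.78, 2.02], [-1.46, 1.47], [-3.14, 3.14]. Speed limits (rad/s): [2.39, 2.39, 3.01, 3.14, 3.14, 3.14].

## Interface

Orientations are given as a unit quaternion [w, x, y, z].
In Python, from workcell import observe, read_camera, camera_info, job_done, tip_reach gives the robot as it stands.
- The arm moves only by the shell command python3 -m creep 'ROWS'. ROWS is JSON, a list of rows, each an object with "angular": the turn, a rotation vector about the tool's x, y, z each as a share of 45 degrees, from -1 to 1, a list of three; "delta_pos": the shift along the tool's x, y, z each as a share of 0.1 m, from -1 to 1, a list of three; "jaw": the opening, from 0 (shut) to 1 (fully open). In form: [{"angular": [rx, ry, rz], "delta_pos": [x, y, z], "jaw": jaw}, ...]. A call has 1 to 12 rows; each row is the pose to reach, as a shift and turn from the pose commanded when the call began, along the tool's axes at that moment; what a row does not reach only later rows make up. A row lasts 1/12 s, in which the tool goes at most 41.7 mm and 7.16 degrees, less where a joint would pass 70% of its speed; a pose out of reach is approached as far as the arm can. A call with a number of a shift or a turn outside -1 to 1 is refused whole. A call with a gripper value outside its range is refused whole. The fingers move at their own pace and stop on an object; the grip force is fixed at half the most. Time passes only in rows, so rows that repeat a pose let the fingers close. It gives the time, the measured TCP pose, the force, the opening and the grip force at its end, in the units of the state.
- observe(): the state, without advancing time (a new reading comes with each control period).
- read_camera(name): name is "scene" or "top" or "wrist"; returns (picture, depth): 420x560x3 uint8, red, green, blue; 420x560 float32, m along the optical axis (not along the pixel's ray), 0 where there is no reading.
- camera_info(name): a dict with "intrinsics" (3x3 intrinsics, pixels), "k1" (the pictures are not rectified: a ray, as slopes to the right and down, at radius r is drawn at 1 + k1 r^2 times it, then the intrinsics apply), "pose" (4x4, takes a point from camera to world coordinates); the wrist camera has in their place "mount" (4x4, takes a point from camera to tool coordinates, whose origin is the TCP and whose axes are the flange's). Camera axes: x right, y down, z forward; pixel columns grow to the right and rows downward; lengths in m; the calibration is good to about 2 mm. A picture is of the moment at which its call begins: read the wrist's pose just before it. camera_info takes no time and is no camera call.
- job_done(): hands the job in; it is judged then, once.
The state is a dict: "time_s": time; "joint_positions": joint angles; "joint_vel": joint speeds; "joint_torque": joint torques, N m; "tcp_pos": TCP position; "tool_rot": TCP orientation; "wrist_force": force on the tool from outside, world axes, zero at the start; "moment": the same for the moment, N m; "finger_gap": finger opening in m; "grip_force": force on a finger pad.
Only numpy, scipy, OpenCV 4.12 (cv2) and the standard library are available. Lean on these libraries where they do the work, as an engineer would, in place of code of your own. Each camera call takes 0.05 s, during which the arm holds its last target. There are 200 camera calls.

## Task

Sort the five bike parts lying on the shelf into the trays: the two metal parts (aluminium seat post collar and brass lock nut) into the blue tray, the two handlebar end plugs (black and red) into the yellow tray, and the orange brake lever cover into the white tray. Each part must rest the same way up as you found it, flat on the floor of its tray, not on top of another part. Leave the glass dish and the wrench where they are.

Things in the scene. Friction and masses are not known exactly. Their poses are not given: they have to be found in the camera images.
- collar: seat post collar: silver aluminium ring, outer diameter 38 mm, bore 30 mm, 16 mm tall, lying flat with its axis upright; on one side a clamp lug, 16 mm wide, reaches to 29.5 mm from the axis, with a dark bolt through it. Loose, about 40 g. Origin: ring axis, at the underside; x points to the lug, z up. Clear to grip across y (38 mm).
- nut: lock nut: brass-yellow hexagon, 32 mm across flats, 37 mm across corners, 15 mm tall, lying flat, dark round mark on top. Loose, about 70 g. Origin: centre of the underside; z up; y is normal to a pair of flats (the others at 60 and 120 degrees from it).
- plug_black: black handlebar end plug standing on its cap: cap disc 32 mm diameter and 6 mm thick at the bottom, stem 20 mm diameter above it, 30 mm tall in all. Loose, about 25 g. Origin: axis, at the underside; z up along the stem. Grip by the stem.
- plug_red: red handlebar end plug, otherwise the same shape as the black one: cap disc 32 mm diameter and 6 mm thick at the bottom, stem 20 mm diameter, 30 mm tall in all. Loose, about 25 g. Origin: axis, at the underside; z up along the stem.
- cover: orange plastic brake lever cover: bar 70 mm long (x), 24 mm wide (y), 16 mm tall, with a hump to 22 mm height from x = -30 to +10 mm. Loose, about 30 g. Origin: centre of the 70 x 24 mm underside; x along its length, z up. Grip across y (24 mm) near the origin.
- tray_blue: blue open tray, fixed to the shelf: 130 mm (x) by 150 mm (y) outside, 25 mm tall, walls and floor 4 mm thick (inside 122 x 142 mm). Origin: centre of the underside; the inner floor is 4 mm above it; z up.
- tray_yellow: yellow open tray, fixed, same size as the blue one: 130 (x) by 150 (y) by 25 mm outside, walls and floor 4 mm thick. Origin: centre of the underside; z up.
- tray_white: white open tray, fixed, same size as the blue one: 130 (x) by 150 (y) by 25 mm outside, walls and floor 4 mm thick. Origin: centre of the underside; z up.
- dish: small round clear glass dish, 60 mm rim diameter, 24 mm tall, with two small black valve caps in it; stands loose among the parts and is to be left alone. Origin: centre of the underside; z up.
- wrench: steel pedal wrench, 280 mm long, lying loose on the shelf to the robot's right of the parts, to be left alone. Origin: under the middle of the tool; x along it, towards the jaw.
Mind the look-alikes: they are no part of the job. Several things have the shape of the plug_black; the one meant has the colours described above.

How it is judged:
At the end, for the whole second after the job is handed in: Collar and nut in the blue tray, plugs in the yellow, cover in the white: each origin inside the walls (61 mm in x, 71 mm in y from the tray's middle), 2 to 8 mm above the tray's underside, z up within 0.15 rad, slower than 10 mm/s; dish and wrench within 15 mm of their starts (x of collar in the frame of tray_blue between -0.061 and 0.061 m and y of collar in the frame of tray_blue between -0.071 and 0.071 m and z of collar in the frame of tray_blue between 0.002 and 0.008 m and angle between each of collar, nut, plug_black, plug_red, cover's own z axis and vertical below 0.15 rad and linear speed of each of collar, nut, plug_black, plug_red, cover below 0.01 m/s and x of nut in the frame of tray_blue between -0.061 and 0.061 m and y of nut in the frame of tray_blue between -0.071 and 0.071 m and z of nut in the frame of tray_blue between 0.002 and 0.008 m and x of plug_black in the frame of tray_yellow between -0.061 and 0.061 m and y of plug_black in the frame of tray_yellow between -0.071 and 0.071 m and z of plug_black in the frame of tray_yellow between 0.002 and 0.008 m and x of plug_red in the frame of tray_yellow between -0.061 and 0.061 m and y of plug_red in the frame of tray_yellow between -0.071 and 0.071 m and z of plug_red in the frame of tray_yellow between 0.002 and 0.008 m and x of cover in the frame of tray_white between -0.061 and 0.061 m and y of cover in the frame of tray_white between -0.071 and 0.071 m and z of cover in the frame of tray_white between 0.002 and 0.008 m and distance of each of dish, wrench from where it was at the start of the episode below 0.015 m); the robot touches nothing.
It fails at once if the glass dish is moved more than 15 mm or tipped over (distance of dish from where it was at the start of the episode above 0.015 m or angle between dish's own z axis and vertical above 0.3 rad).
It fails at once if the wrench is moved more than 15 mm (distance of wrench from where it was at the start of the episode above 0.015 m).
It also fails if it takes over 125 s, if anything falls off the work surface, if the arm or the gripper's body presses on something with over 40 N, if the wrist force passes 120 N, or if a joint passes its speed limit or range.

## Working session

There is one attempt and no reset: what is moved stays moved. The work goes in short steps, Python scripts to look and compute and a shell command to move; the robot and the scene stay as the last step left them, time stands still between calls to the robot, and variables do not carry over. Pictures are saved under pics/ and viewed, at most 14 in all, crops included, and the job is handed in when it is done.

```bash
mkdir -p pics
python3 - <<'E'
from workcell import *
import cv2,numpy as np
s=observe();print(s['time_s'],s['tcp_pos'],s['tool_rot'],s['finger_gap'],tip_reach)
for n in ['top','scene']:
    p,d=read_camera(n);cv2.imwrite(f'pics/{n}0.png',p[:,:,::-1]);np.savez(f'{n}0.npz',p=p,d=d)
    i=camera_info(n);print(n,i)
print(camera_info('wrist'))
E
```

```text
0.0 [ 0.22239587 -0.47515275  0.24752129] [-7.73053984e-04  9.76143491e-01  2.17124984e-01 -1.70961166e-04] 0.08533788472947693 0.017
top {'intrinsics': array([[520.39807376,   0.        , 267.99098122],
       [  0.        , 520.39807376, 210.00832511],
       [  0.        ,   0.        ,   1.        ]]), 'k1': -0.002871674706219227, 'pose': array([[ 1.86192010e-03, -9.79066672e-01,  2.03531286e-01,
         2.95911674e-01],
       [-9.99998158e-01, -1.72812632e-03,  8.35084325e-04,
        -8.06993007e-02],
       [-4.65875459e-04, -2.03532466e-01, -9.79068087e-01,
         1.13965019e+00],
       [ 0.00000000e+00,  0.00000000e+00,  0.00000000e+00,
         1.00000000e+00]])}
scene {'intrinsics': array([[446.94408822,   0.        , 275.27740587],
       [  0.        , 446.94408822, 202.10749855],
       [  0.        ,   0.        ,   1.        ]]), 'k1': -0.07978025335998828, 'pose': array([[-0.62631595,  0.60470902, -0.49199119,  1.12430234],
       [ 0.77948009,  0.49532418, -0.38349023,  0.38618385],
       [ 0.01179513, -0.62368338, -0.78158807,  1.02255833],
       [ 0.        ,  0.        ,  0.        ,  1.        ]])}
{'intrinsics': array([[343.40128097,   0.        , 280.60491551],
       [  0.        , 343.40128097, 208.97218272],
       [  0.        ,   0.        ,   1.        ]]), 'k1': -0.06201222173531925, 'mount': array([[ 3.36235963e-04, -9.61273964e-01, -2.75594363e-01,
         6.83246225e-02],
       [ 9.99999933e-01,  3.62466546e-04, -4.42451482e-05,
         3.65440995e-04],
       [ 1.42425446e-04, -2.75594330e-01,  9.61274022e-01,
        -1.25942464e-01],
       [ 0.00000000e+00,  0.00000000e+00,  0.00000000e+00,
         1.00000000e+00]])}
```

View pics/top0.png

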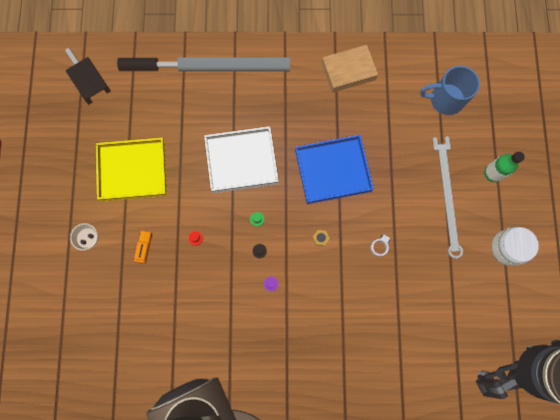

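View pics/scene0.png

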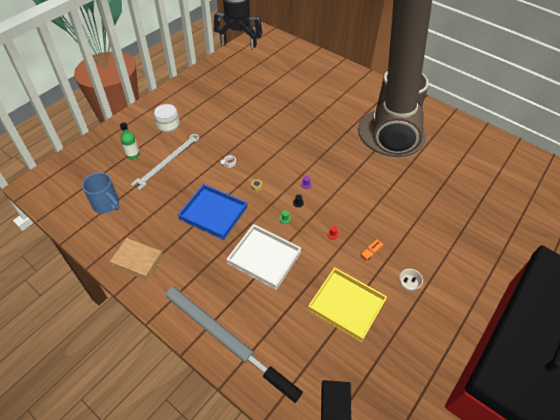

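The top view shows the yellow tray at (131,168), white (242,159), blue (334,169), dish (85,237), cover (143,247), red plug (195,238), black (260,251), nut (321,237) and collar (381,245). The green plug (257,219) and purple plug (271,284) are look-alikes. The scene view shows the same layout from the other side: collar (229,161), nut (257,184), black (299,200), red (333,232), cover (372,250).

```bash
cat > h.py <<'E'
import numpy as np,cv2
from workcell import *
from scipy.spatial.transform import Rotation as R
def pose(n,s=None):
    i=camera_info(n)
    if n!='wrist': return i['pose']
    T=np.eye(4);q=np.array(s['tool_rot']);T[:3,:3]=R.from_quat(q[[1,2,3,0]]).as_matrix();T[:3,3]=s['tcp_pos']
    return T@i['mount']
def rays(n,uv,T):
    i=camera_info(n);K=i['intrinsics']
    x=cv2.undistortPoints(np.float64(uv).reshape(-1,1,2),K,np.array([i['k1'],0,0,0]))[:,0]
    return np.c_[x,np.ones(len(x))]@T[:3,:3].T
def onplane(n,uv,T,z):
    d=rays(n,uv,T);return T[:3,3]+d*((z-T[2,3])/d[:,2])[:,None]
def cloud(n,d,T):
    v,u=np.mgrid[:420,:560];uv=np.c_[u.ravel(),v.ravel()]
    P=T[:3,3]+rays(n,uv,T)*d.reshape(-1,1)
    P[d.ravel()==0]=np.nan
    return P.reshape(420,560,3)
def tri(p1,d1,p2,d2):
    A=np.c_[d1,-d2];t=np.linalg.lstsq(A,p2-p1,rcond=None)[0]
    a,b=p1+t[0]*d1,p2+t[1]*d2;return (a+b)/2,np.linalg.norm(a-b)
E
python3 - <<'E'
from h import *
seeds=dict(yellow=(131,168),white=(242,159),blue=(334,169),dish=(85,237),cover=(143,247),red=(195,238),green=(257,219),black=(260,251),purple=(271,284),nut=(321,237),collar=(381,245))
C={n:(cloud(n,np.load(n+'0.npz')['d'],pose(n))) for n in('top','scene')}
for k,s in seeds.items():
    c0=onplane('top',[s],pose('top'),.015)[0]
    for n in C:
        P=C[n].reshape(-1,3); r=.11 if k in('yellow','white','blue') else .045
        m=(np.hypot(*(P[:,:2]-c0[:2]).T)<r)
        Q=P[m];base=np.nanpercentile(Q[:,2],5);Q=Q[Q[:,2]>base+.006];top=np.nanpercentile(Q[:,2],95)
        t=Q[Q[:,2]>top-.004]; rc=cv2.minAreaRect(np.float32(t[:,:2]*1000))
        print(k,n,'base %.4f top %.4f'%(base,top),np.round(rc[0],1),np.round(rc[1],1),round(rc[2],1),len(t))
E
```

```text
yellow top base -0.0026 top 0.0258 [622.4 226.9] [131.6 151.3] 5.2 435
yellow scene base -0.0006 top 0.0273 [626.4 227.7] [133.5 150.3] 4.8 369
white top base -0.0029 top 0.0253 [645.9 -17.1] [131.2 149.8] 8.3 431
white scene base -0.0005 top 0.0276 [648.6 -17.8] [130.6 151.1] 8.2 302
blue top base -0.0031 top 0.0252 [ 623.4 -225.3] [130.6 151.1] 11.4 451
blue scene base -0.0012 top 0.0265 [ 626.9 -226.2] [134.  152.3] 11.4 272
dish top base -0.0024 top 0.0258 [468.9 319.4] [56.6 56.6] 28.1 119
dish scene base -0.0015 top 0.0263 [471.6 320.2] [57.1 56.8] 31.4 95
cover top base -0.0031 top 0.0242 [436.7 194.1] [23.8 39.5] 79.9 143
cover scene base -0.0011 top 0.0263 [452.7 191.5] [24.4 62.6] 80.3 91
red top base -0.0036 top 0.0311 [467.6  81.4] [18.9 16.6] 45.7 63
red scene base -0.0022 top 0.0314 [471.   81.3] [21.  16.7] 34.0 39
green top base -0.0034 top 0.0314 [510.6 -53.2] [18.7 16.8] 45.9 58
green scene base -0.0023 top 0.0321 [514.1 -53.4] [19.8 16.6] 19.1 34
black top base -0.0033 top 0.0317 [440.  -59.2] [18.4 18.4] 18.5 60
black scene base -0.0024 top 0.0324 [444.1 -58.9] [17.1 17.4] 12.0 28
purple top base -0.0034 top 0.0318 [367.9 -84.3] [18.9 16.9] 0.0 61
purple scene base -0.0019 top 0.0328 [372.2 -84.3] [19.4 17.2] 6.2 27
nut top base -0.0034 top 0.0174 [ 469.4 -194.6] [31.3 32. ] 56.0 132
nut scene base -0.0022 top 0.0200 [ 473.7 -193.4] [30.4 31. ] 28.7 38
collar top base -0.0036 top 0.0174 [ 449.6 -325.6] [35.9 45.1] 28.7 107
collar scene base -0.0024 top 0.0190 [ 455.8 -323. ] [37.3 47.3] 88.1 43
```

```bash
cat >> h.py <<'E'
def go(x,y,z,a):
    s=observe();q=np.array(s['tool_rot']);r=R.from_quat(q[[1,2,3,0]])
    a0=r.as_matrix()[:,0];az=np.arctan2(a0[1],a0[0])
    d=np.array([x,y,z])-s['tcp_pos'];t=r.inv().apply(d)/.1
    tgt=R.from_matrix(np.c_[[np.cos(a),np.sin(a),0],[np.sin(a),-np.cos(a),0],[0,0,-1]])
    print('tcp',np.round(s['tcp_pos'],4),'az %.1f'%np.degrees(az),'-> delta_pos',np.round(t,3),'angular',np.round((r.inv()*tgt).as_rotvec()/(np.pi/4),3),'gap %.3f t %.1f q6 %.2f'%(s['finger_gap'],s['time_s'],s['joint_positions'][5]))
E
r='{"angular":[0,0,1],"delta_pos":[1,-0.4,0.5],"jaw":1}'
python3 -m creep '[{"angular":[0,0,1],"delta_pos":[1,-0.4,0.5],"jaw":1},{"angular":[0,0,1],"delta_pos":[1,-0.4,0.5],"jaw":1},{"angular":[0,0,1],"delta_pos":[1,-0.4,0.5],"jaw":1},{"angular":[0,0,1],"delta_pos":[1,-0.4,0.5],"jaw":1},{"angular":[0,0,1],"delta_pos":[1,-0.4,0.5],"jaw":1},{"angular":[0,0,1],"delta_pos":[1,-0.4,0.5],"jaw":1},{"angular":[0,0,1],"delta_pos":[1,-0.4,0.5],"jaw":1},{"angular":[0,0,1],"delta_pos":[1,-0.4,0.5],"jaw":1}]'
python3 -c "
from h import *
go(.452,-.324,.14,np.radians(-38))"
```

```text
time_s: 0.77
tcp_pos: [0.2962, -0.3965, 0.1979]
tool_rot: [-0.0, 0.985, -0.173, -0.0]
wrist_force: [-0.3, 0.8, 1.3]
finger_gap: 0.0852
grip_force: 0.0
tcp [ 0.2962 -0.3965  0.1979] az -20.0 -> delta_pos [ 1.217 -1.214  0.578] angular [-0.     0.001  0.401] gap 0.085 t 0.8 q6 2.56
```

```bash
python3 -m creep '[{"angular":[0,0,-1],"delta_pos":[1,-1,0.5],"jaw":1},{"angular":[0,0,-1],"delta_pos":[1,-1,0.5],"jaw":1},{"angular":[0,0,-1],"delta_pos":[1,-1,0.5],"jaw":1},{"angular":[0,0,-1],"delta_pos":[1,-1,0.5],"jaw":1},{"angular":[0,0,-1],"delta_pos":[1,-1,0.5],"jaw":1},{"angular":[0,0,-1],"delta_pos":[1,-1,0.5],"jaw":1},{"angular":[0,0,-1],"delta_pos":[1,-1,0.5],"jaw":1}]' >/dev/null
python3 -m creep '[{"angular":[0,0,-1],"delta_pos":[0.3,0,0],"jaw":1},{"angular":[0,0,-1],"delta_pos":[0.3,0,0],"jaw":1},{"angular":[0,0,-1],"delta_pos":[0.3,0,0],"jaw":1},{"angular":[0,0,-1],"delta_pos":[0.3,0,0],"jaw":1},{"angular":[0,0,-1],"delta_pos":[0.3,0,0],"jaw":1},{"angular":[0,0,-1],"delta_pos":[0.3,0,0],"jaw":1},{"angular":[0,0,-1],"delta_pos":[0.3,0,0],"jaw":1}]' >/dev/null
python3 -m creep '[{"angular":[0,0,-1],"delta_pos":[0,0,0],"jaw":1},{"angular":[0,0,-1],"delta_pos":[0,0,0],"jaw":1},{"angular":[0,0,-1],"delta_pos":[0,0,0],"jaw":1},{"angular":[0,0,-1],"delta_pos":[0,0,0],"jaw":1},{"angular":[0,0,-1],"delta_pos":[0,0,0],"jaw":1},{"angular":[0,0,-1],"delta_pos":[0,0,0],"jaw":1},{"angular":[0,0,-1],"delta_pos":[0,0,0],"jaw":1}]' >/dev/null
python3 -m creep '[{"angular":[0,0,-0.6],"delta_pos":[0,0,0],"jaw":1},{"angular":[0,0,-0.6],"delta_pos":[0,0,0],"jaw":1},{"angular":[0,0,-0.6],"delta_pos":[0,0,0],"jaw":1},{"angular":[0,0,-0.6],"delta_pos":[0,0,0],"jaw":1},{"angular":[0,0,-0.6],"delta_pos":[0,0,0],"jaw":1},{"angular":[0,0,-0.6],"delta_pos":[0,0,0],"jaw":1},{"angular":[0,0,-0.6],"delta_pos":[0,0,0],"jaw":1},{"angular":[0,0,-0.6],"delta_pos":[0,0,0],"jaw":1}]'
cat >> h.py <<'E'
def look(tag):
    s=observe();T=pose('wrist',s);p,d=read_camera('wrist')
    cv2.imwrite(f'pics/{tag}.png',p[:,:,::-1]);np.savez(tag+'.npz',p=p,d=d,T=T)
    return p,d,T,s
def obj(p,d,T,c,r,zlo,off=.0):
    P=cloud('wrist',d,T);g=(np.hypot(P[...,0]-c[0],P[...,1]-c[1])<r)
    base=np.nanpercentile(P[...,2][g],10);m=g&(P[...,2]>base+zlo)
    Q=P[m];top=np.nanpercentile(Q[:,2],90);t=Q[Q[:,2]>top-.003]
    rc=cv2.minAreaRect(np.float32(t[:,:2]*1000));cc,rad=cv2.minEnclosingCircle(np.float32(t[:,:2]*1000))
    print('base %.4f top %.4f'%(base,top),'rect',np.round(rc[0],1),np.round(rc[1],1),round(rc[2],1),'circ',np.round(cc,1),round(rad,1),'mean',np.round(t.mean(0)*1000,1),len(t))
    return t
E
python3 -c "
from h import *
p,d,T,s=look('w1')
go(.452,-.324,.14,np.radians(142))
t=obj(p,d,T,(.452,-.324),.045,.006)
P=cloud('wrist',d,np.eye(4)@camera_info('wrist')['mount'])
# fingers in tool frame
for sg in(1,-1):
    m=(abs(P[...,0])<.015)&(sg*P[...,1]>.035)&(sg*P[...,1]<.075)&(P[...,2]<.06)&(P[...,2]>-.06)
    Q=P[m];print('finger',len(Q),Q.min(0) if len(Q) else '',Q.max(0) if len(Q) else '')
"
```

```text
time_s: 3.18
tcp_pos: [0.4514, -0.3242, 0.1482]
tool_rot: [-0.0, 0.325, 0.946, 0.0]
wrist_force: [0.4, 0.2, -1.0]
finger_gap: 0.0856
grip_force: 0.0
tcp [ 0.4514 -0.3242  0.1482] az 142.0 -> delta_pos [-0.004  0.005  0.082] angular [ 0.    -0.     0.001] gap 0.085 t 3.2 q6 0.04
base 0.0002 top 0.2249 rect [ 437.  -315.2] [61.7  9.3] 52.2 circ [ 438.3 -316.2] 30.9 mean [ 435.6 -313.9  225.6] 4311
finger 11539 [-0.01210833  0.03533307 -0.05999991] [0.0149576  0.07371705 0.00392065]
finger 11528 [-0.01264318 -0.07497167 -0.0599936 ] [ 0.01487739 -0.0386498   0.00401942]
```

View pics/w1.png

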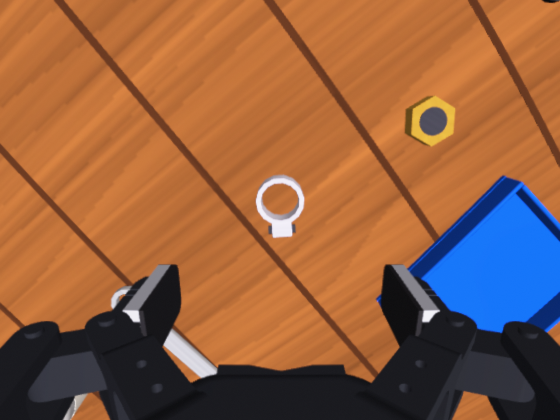

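The collar is at (280,200) with its lug pointing straight down in the image (282,228), the nut is at (431,121), and the wrench is at lower left. The fingertips when open sit 4 mm ahead of the TCP.

```bash
sed -i "s/m=g&(P\[...,2\]>base+zlo)/m=g\&(P[...,2]>base+zlo)\&(P[...,2]<.05)/" h.py
python3 - <<'E'
from h import *
z=np.load('w1.npz');p,d,T=z['p'],z['d'],z['T']
from scipy.optimize import least_squares
t=obj(p,d,T,(.452,-.324),.045,.006)
L=np.array([np.cos(np.radians(-38)),np.sin(np.radians(-38))])
f=lambda v:(np.hypot(*(t[:,:2]-v[:2]).T)-.017)
o=least_squares(f,[.45,-.324],loss='soft_l1',f_scale=.001).x
far=t[np.hypot(*(t[:,:2]-o).T)>.022];v=far[:,:2].mean(0)-o
print('collar',o,'lug az',np.degrees(np.arctan2(v[1],v[0])),np.hypot(*(far[:,:2]-o).T).max(),np.median(abs(f(o))))
t=obj(p,d,T,(.472,-.194),.03,.006)
h=cv2.convexHull(np.float32(t[:,:2]*1000))[:,0]
w=[(np.ptp(h@[np.cos(a),np.sin(a)]),np.degrees(a)) for a in np.radians(np.arange(0,180,2))]
print(sorted(w)[:6])
E
```

```text
base 0.0002 top 0.0166 rect [ 452.1 -327.7] [36.7 48.4] 52.8 circ [ 452.4 -327.3] 24.3 mean [ 452.7 -327.7   15.8] 954
collar [ 0.44881258 -0.32509926] lug az -34.70099141036443 0.02845334591879471 0.001675676826815145
base -0.0003 top 0.0165 rect [ 469.2 -197. ] [37.  31.8] 24.6 circ [ 469.3 -197.2] 18.5 mean [ 468.9 -197.2   15.6] 1638
[(np.float64(31.88602400888101), np.float64(114.00000000000001)), (np.float64(32.05986745060818), np.float64(116.00000000000001)), (np.float64(32.15570522905301), np.float64(112.0)), (np.float64(32.53182959687666), np.float64(118.00000000000001)), (np.float64(32.67333179888266), np.float64(110.0)), (np.float64(33.01138152337256), np.float64(119.99999999999999))]
```

```bash
python3 -c "
from h import *
go(.4488,-.3251,.019,np.radians(143.5))"
```

```text
tcp [ 0.4514 -0.3242  0.1482] az 142.0 -> delta_pos [ 0.015 -0.023  1.292] angular [ 0.    -0.    -0.033] gap 0.085 t 3.2 q6 0.04
```

```bash
python3 -m creep '[{"angular":[0,0,-0.033],"delta_pos":[0.015,-0.023,0.4],"jaw":0.8},{"angular":[0,0,-0.033],"delta_pos":[0.015,-0.023,0.8],"jaw":0.8},{"angular":[0,0,-0.033],"delta_pos":[0.015,-0.023,1],"jaw":0.8},{"angular":[0,0,-0.033],"delta_pos":[0.015,-0.023,1],"jaw":0.8}]' | tail -5
python3 -m creep '[{"angular":[0,0,0],"delta_pos":[0,0,0.15],"jaw":0.8},{"angular":[0,0,0],"delta_pos":[0,0,0.29],"jaw":0.8},{"angular":[0,0,0],"delta_pos":[0,0,0.29],"jaw":0},{"angular":[0,0,0],"delta_pos":[0,0,0.29],"jaw":0},{"angular":[0,0,0],"delta_pos":[0,0,0.29],"jaw":0},{"angular":[0,0,0],"delta_pos":[0,0,0.29],"jaw":0},{"angular":[0,0,0],"delta_pos":[0,0,0.29],"jaw":0},{"angular":[0,0,0],"delta_pos":[0,0,0.29],"jaw":0},{"angular":[0,0,0],"delta_pos":[0,0,0.29],"jaw":0},{"angular":[0,0,0],"delta_pos":[0,0,0.29],"jaw":0}]'
python3 -c "
from h import *
go(.6,-.26,.12,np.radians(170))"
```

```text
tcp_pos: [0.4459, -0.323, 0.0433]
tool_rot: [-0.004, 0.313, 0.95, 0.001]
wrist_force: [-0.2, 1.1, -0.0]
finger_gap: 0.0683
grip_force: 0.0
time_s: 4.4
tcp_pos: [0.4498, -0.3258, 0.0212]
tool_rot: [0.001, 0.313, 0.95, -0.0]
wrist_force: [-0.4, -0.0, 7.4]
finger_gap: 0.0348
grip_force: 60.5
tcp [ 0.4498 -0.3258  0.0212] az 143.6 -> delta_pos [-0.82   1.421 -0.985] angular [-0.001  0.004 -0.587] gap 0.035 t 4.4 q6 0.01
```

```bash
python3 -m creep '[{"angular":[0,0,0],"delta_pos":[0,0,-0.2],"jaw":0},{"angular":[0,0,0],"delta_pos":[0,0,-0.4],"jaw":0},{"angular":[0,0,0],"delta_pos":[0,0,-0.7],"jaw":0},{"angular":[0,0,0],"delta_pos":[0,0,-1],"jaw":0},{"angular":[0,0,0],"delta_pos":[0,0,-1],"jaw":0}]'
python3 -c "
from h import *
p,d,T,s=look('w2')
P=cloud('wrist',d,camera_info('wrist')['mount'])
for sg in(1,-1):
    m=(abs(P[...,0])<.015)&(sg*P[...,1]>.02)&(sg*P[...,1]<.04)&(P[...,2]<.03)&(P[...,2]>-.04)
    Q=P[m];print('finger',len(Q),Q.min(0),Q.max(0))
"
```

```text
time_s: 4.82
tcp_pos: [0.4514, -0.3269, 0.1261]
tool_rot: [0.005, 0.313, 0.95, -0.001]
wrist_force: [0.7, -1.0, -0.3]
finger_gap: 0.0345
grip_force: 60.0
finger 3086 [-0.01177862  0.02000257 -0.03999862] [0.01485131 0.03998799 0.01246972]
finger 3612 [-0.01214293 -0.03999627 -0.03999592] [ 0.0147966  -0.02000603  0.01303985]
```

View pics/w2.png

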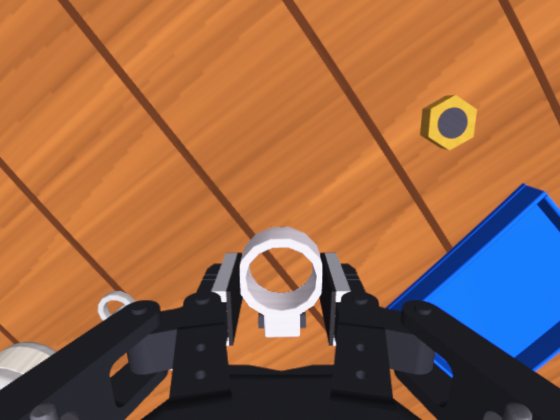

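The pads hold the ring, with its centre at (281,270) and the lug at (282,325). The measured gap (34.5 mm) is less than the 38 mm diameter, so I'll check for tilt and offset.

Run:
```python
from h import *
from scipy.optimize import least_squares
z=np.load('w2.npz');p,d=z['p'],z['d']
P=cloud('wrist',d,camera_info('wrist')['mount'])
hsv=cv2.cvtColor(p,cv2.COLOR_RGB2HSV)
m=(hsv[...,1]<40)&(hsv[...,2]>150)
m[:220]=0;m[345:]=0;m[:,:238]=0;m[:,324:]=0
Q=P[m];print(len(Q),np.nanpercentile(Q,[1,10,50,90,99],axis=0).round(4))
t=Q[Q[:,2]<np.nanpercentile(Q[:,2],5)+.006]
o=least_squares(lambda v:np.r_[t[:,2]-v[0]-v[1]*t[:,0]-v[2]*t[:,1]],[0,0,0],loss='soft_l1',f_scale=.001).x
res=t[:,2]-o[0]-t[:,0]*o[1]-t[:,1]*o[2];print('plane z0,slopex,slopey',o,np.std(res))
f=lambda v:np.hypot(t[:,0]-v[0],t[:,1]-v[1])-.017
c=least_squares(f,[.005,0],loss='soft_l1',f_scale=.001).x;print('ring centre tool',c,len(t))
for sg in(1,-1):
  for zz in (-.02,-.01,0,.008):
    g=(abs(P[...,0])<.012)&(sg*P[...,1]>.012)&(sg*P[...,1]<.045)&(abs(P[...,2]-zz)<.002);g[m]=0
    print(sg,zz,np.nanpercentile(abs(P[...,1][g]),[1,10]) if g.any() else '')
```

```text
4073 [[-0.033  -0.0185  0.0039]
 [-0.0214 -0.0155  0.0046]
 [-0.0067 -0.0023  0.0058]
 [ 0.0194  0.0118  0.0154]
 [ 0.0208  0.0151  0.1252]]
plane z0,slopex,slopey [ 0.00551706 -0.01231985 -0.00370695] 0.0012651116110143214
ring centre tool [ 0.00162051 -0.00136634] 3135
1 -0.02 [0.01556593 0.01568665]
1 -0.01 [0.01551244 0.01563326]
1 0 [0.01548237 0.01562467]
1 0.008 [0.01216133 0.01284036]
-1 -0.02 [0.01869676 0.0190136 ]
-1 -0.01 [0.0189405  0.01901929]
-1 0 [0.01891915 0.01899867]
-1 0.008 [0.01772108 0.01897617]
```

Run:
```python
from h import *
z=np.load('w1.npz');P=cloud('wrist',z['d'],z['T'])
hsv=cv2.cvtColor(z['p'],cv2.COLOR_RGB2HSV);m=(abs(hsv[...,0].astype(int)-111)<10)&(hsv[...,1]>150)
Q=P[m];Q=Q[np.isfinite(Q[:,2])];h,e=np.histogram(Q[:,2],bins=np.arange(-.004,.034,.002));print(list(zip(e.round(3),h)))
f=Q[abs(Q[:,2]-.004)<.003];print(f[:,:2].min(0),f[:,:2].max(0),np.median(f[:,2]))
go(.63,-.2554,.126,np.radians(101))
```

```text
[(np.float64(-0.004), np.int64(0)), (np.float64(-0.002), np.int64(1)), (np.float64(0.0), np.int64(55)), (np.float64(0.002), np.int64(2421)), (np.float64(0.004), np.int64(8966)), (np.float64(0.006), np.int64(419)), (np.float64(0.008), np.int64(319)), (np.float64(0.01), np.int64(306)), (np.float64(0.012), np.int64(289)), (np.float64(0.014), np.int64(323)), (np.float64(0.016), np.int64(302)), (np.float64(0.018), np.int64(323)), (np.float64(0.02), np.int64(303)), (np.float64(0.022), np.int64(331)), (np.float64(0.024), np.int64(830)), (np.float64(0.026), np.int64(173)), (np.float64(0.028), np.int64(0)), (np.float64(0.03), np.int64(0)), (np.float64(0.032), np.int64(0))]
[ 0.54646578 -0.3136938 ] [ 0.68571227 -0.15479529] 0.004535118492623835
tcp [ 0.4508 -0.3265  0.1235] az 143.6 -> delta_pos [-1.02   1.636 -0.018] angular [0.004 0.009 0.946] gap 0.035 t 4.9 q6 0.01
```

```bash
python3 -m creep '[{"angular":[0,0,0.946],"delta_pos":[-0.62,1,0],"jaw":0},{"angular":[0,0,0.946],"delta_pos":[-0.62,1,0],"jaw":0},{"angular":[0,0,0.946],"delta_pos":[-0.62,1,0],"jaw":0},{"angular":[0,0,0.946],"delta_pos":[-0.62,1,0],"jaw":0},{"angular":[0,0,0.946],"delta_pos":[-0.62,1,0],"jaw":0},{"angular":[0,0,0.946],"delta_pos":[-0.62,1,0],"jaw":0},{"angular":[0,0,0.946],"delta_pos":[-0.62,1,0],"jaw":0}]' >/dev/null
python3 -c "
from h import *
go(.63,-.2554,.04,np.radians(101))"
```

```text
tcp [ 0.5579 -0.2809  0.1181] az 100.9 -> delta_pos [0.114 0.757 0.78 ] angular [-0.002 -0.001 -0.003] gap 0.035 t 5.5 q6 0.91
```

```bash
python3 -m creep '[{"angular":[0,0,0],"delta_pos":[0.114,0.38,0],"jaw":0},{"angular":[0,0,0],"delta_pos":[0.114,0.757,0],"jaw":0},{"angular":[0,0,0],"delta_pos":[0.114,0.757,0.3],"jaw":0},{"angular":[0,0,0],"delta_pos":[0.114,0.757,0.6],"jaw":0},{"angular":[0,0,0],"delta_pos":[0.114,0.757,0.78],"jaw":0},{"angular":[0,0,0],"delta_pos":[0.114,0.757,0.78],"jaw":0},{"angular":[0,0,0],"delta_pos":[0.114,0.757,0.78],"jaw":0}]'
python3 -c "
from h import *
go(.63,-.2554,.028,np.radians(101))"
```

```text
time_s: 6.03
tcp_pos: [0.629, -0.2554, 0.0399]
tool_rot: [-0.002, 0.635, 0.772, -0.001]
wrist_force: [-0.0, 0.6, 0.0]
finger_gap: 0.0349
grip_force: 60.2
tcp [ 0.629  -0.2554  0.0399] az 101.1 -> delta_pos [-0.002  0.01   0.119] angular [-0.004 -0.002  0.003] gap 0.035 t 6.0 q6 0.99
```

```bash
python3 -m creep '[{"angular":[0,0,0],"delta_pos":[0,0,0.06],"jaw":0},{"angular":[0,0,0],"delta_pos":[0,0,0.12],"jaw":0},{"angular":[0,0,0],"delta_pos":[0,0,0.125],"jaw":0},{"angular":[0,0,0],"delta_pos":[0,0,0.125],"jaw":0},{"angular":[0,0,0],"delta_pos":[0,0,0.125],"jaw":0.6},{"angular":[0,0,0],"delta_pos":[0,0,0.125],"jaw":0.6},{"angular":[0,0,0],"delta_pos":[0,0,0.125],"jaw":0.6},{"angular":[0,0,0],"delta_pos":[0,0,0.125],"jaw":0.6},{"angular":[0,0,0],"delta_pos":[0,0,0.125],"jaw":0.6}]'
python3 -m creep '[{"angular":[0,0,0],"delta_pos":[0,0,-0.2],"jaw":0.6},{"angular":[0,0,0],"delta_pos":[0,0,-0.6],"jaw":0.7},{"angular":[0,0,0],"delta_pos":[0,0,-1],"jaw":0.7},{"angular":[0,0,0],"delta_pos":[0,0,-1],"jaw":0.7},{"angular":[0,0,0],"delta_pos":[0,0,-1],"jaw":0.7}]'
python3 -c "
from h import *
p,d,T,s=look('w3')
obj(p,d,T,(.63,-.256),.035,.006)
go(.4692,-.197,.12,np.radians(144))"
```

```text
time_s: 6.78
tcp_pos: [0.6303, -0.2558, 0.0291]
tool_rot: [0.0, 0.636, 0.772, 0.0]
wrist_force: [-0.0, 0.5, 0.7]
finger_gap: 0.0513
grip_force: 0.0
time_s: 7.2
tcp_pos: [0.6321, -0.2565, 0.1326]
tool_rot: [0.003, 0.636, 0.772, 0.001]
wrist_force: [-0.6, 0.0, -0.6]
finger_gap: 0.0595
grip_force: 0.0
base 0.0045 top 0.0207 rect [ 629.7 -260.5] [36.9 48.2] 10.3 circ [ 629.9 -260.7] 24.4 mean [ 630.  -261.1   19.7] 1100
tcp [ 0.6309 -0.2561  0.1301] az 101.0 -> delta_pos [ 0.889 -1.475  0.096] angular [ 0.002  0.003 -0.956] gap 0.060 t 7.2 q6 0.99
```

View pics/w3.png

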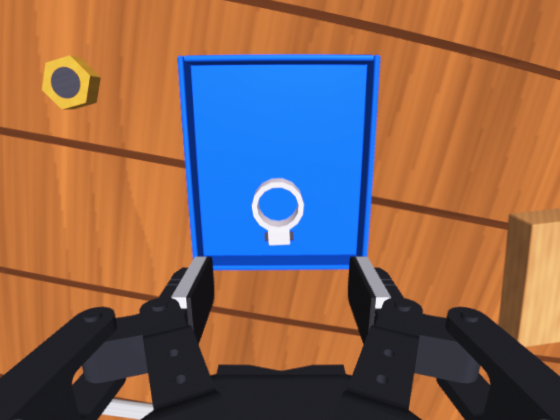

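The collar lies flat in the blue tray at (278,207), with the nut at (67,82). Nut next.

Run:
```python
from h import *
z=np.load('w3.npz');t=obj(z['p'],z['d'],z['T'],(.4692,-.197),.03,.006)
h=cv2.convexHull(np.float32(t[:,:2]*1000))[:,0]
w=sorted([(np.ptp(h@[np.cos(a),np.sin(a)]).round(1),np.degrees(a).round()) for a in np.radians(np.arange(0,180,2))]);print(w[:8])
go(.4692,-.197,.12,np.radians(84))
```

```text
base -0.0004 top 0.0162 rect [ 469.6 -197.2] [36.6 32.6] 22.0 circ [ 469.6 -197. ] 18.7 mean [ 470.1 -196.8   15.4] 1961
[(np.float64(32.6), np.float64(112.0)), (np.float64(32.7), np.float64(114.0)), (np.float64(33.0), np.float64(56.0)), (np.float64(33.0), np.float64(110.0)), (np.float64(33.1), np.float64(54.0)), (np.float64(33.1), np.float64(116.0)), (np.float64(33.2), np.float64(58.0)), (np.float64(33.3), np.float64(52.0))]
tcp [ 0.6309 -0.2561  0.1301] az 101.0 -> delta_pos [ 0.889 -1.475  0.096] angular [0.003 0.001 0.378] gap 0.060 t 7.2 q6 0.99
```

```bash
python3 -m creep '[{"angular":[0,0,0.378],"delta_pos":[0.3,-0.5,0],"jaw":0.8},{"angular":[0,0,0.378],"delta_pos":[0.6,-1,0.1],"jaw":0.8},{"angular":[0,0,0.378],"delta_pos":[0.889,-1,0.1],"jaw":0.8},{"angular":[0,0,0.378],"delta_pos":[0.889,-1,0.1],"jaw":0.8},{"angular":[0,0,0.378],"delta_pos":[0.889,-1,0.1],"jaw":0.8}]' >/dev/null
python3 -c "
from h import *
go(.4697,-.197,.06,np.radians(84))"
```

```text
tcp [ 0.5111 -0.1852  0.1168] az 84.1 -> delta_pos [-0.161 -0.397  0.57 ] angular [-0.006 -0.002  0.001] gap 0.069 t 7.7 q6 1.33
```

```bash
python3 -m creep '[{"angular":[0,0,0],"delta_pos":[-0.161,-0.397,0],"jaw":0.8},{"angular":[0,0,0],"delta_pos":[-0.161,-0.397,0.3],"jaw":0.8},{"angular":[0,0,0],"delta_pos":[-0.161,-0.397,0.6],"jaw":0.8},{"angular":[0,0,0],"delta_pos":[-0.161,-0.397,0.85],"jaw":0.8},{"angular":[0,0,0],"delta_pos":[-0.161,-0.397,0.98],"jaw":0.8},{"angular":[0,0,0],"delta_pos":[-0.161,-0.397,0.98],"jaw":0.8}]'
python3 -c "
from h import *
go(.4697,-.197,.018,np.radians(84))"
```

```text
time_s: 8.17
tcp_pos: [0.4718, -0.1989, 0.0167]
tool_rot: [-0.003, 0.743, 0.669, -0.001]
wrist_force: [-1.0, 0.1, 0.1]
finger_gap: 0.0679
grip_force: 0.0
tcp [ 0.4718 -0.1989  0.0167] az 84.0 -> delta_pos [ 0.017 -0.023 -0.013] angular [-0.008 -0.002 -0.   ] gap 0.068 t 8.2 q6 1.28
```

```bash
python3 -m creep '[{"angular":[0,0,0],"delta_pos":[0,0,0],"jaw":0.8},{"angular":[0,0,0],"delta_pos":[0,0,0],"jaw":0.4},{"angular":[0,0,0],"delta_pos":[0,0,0],"jaw":0},{"angular":[0,0,0],"delta_pos":[0,0,0],"jaw":0},{"angular":[0,0,0],"delta_pos":[0,0,0],"jaw":0},{"angular":[0,0,0],"delta_pos":[0,0,0],"jaw":0},{"angular":[0,0,0],"delta_pos":[0,0,0],"jaw":0},{"angular":[0,0,0],"delta_pos":[0,0,0],"jaw":0}]'
python3 -m creep '[{"angular":[0,0,0],"delta_pos":[0,0,-0.2],"jaw":0},{"angular":[0,0,0],"delta_pos":[0,0,-0.5],"jaw":0},{"angular":[0,0,0],"delta_pos":[0,0,-0.9],"jaw":0},{"angular":[0,0,0],"delta_pos":[0,0,-0.9],"jaw":0},{"angular":[0,0,0],"delta_pos":[0,0,-0.9],"jaw":0}]'
python3 - <<'E'
from h import *
p,d,T,s=look('w4')
P=cloud('wrist',d,camera_info('wrist')['mount'])
m=(abs(P[...,0])<.022)&(abs(P[...,1])<.0155)&(P[...,2]<.04)
Q=P[m];print(len(Q),np.nanpercentile(Q,[1,10,50,90,99],axis=0).round(4))
t=Q[Q[:,2]<np.nanpercentile(Q[:,2],30)+.003];print('slopes',np.linalg.lstsq(np.c_[t,][:,:2]@np.eye(2)-t[:,:2].mean(0),t[:,2]-t[:,2].mean(),rcond=None)[0],'top',np.median(t[:,2]),t.mean(0))
go(.617,-.192,.11,np.radians(101))
E
```

```text
time_s: 8.83
tcp_pos: [0.475, -0.1999, 0.0223]
tool_rot: [0.001, 0.743, 0.669, 0.001]
wrist_force: [-0.4, -0.1, 5.4]
finger_gap: 0.03
grip_force: 59.9
time_s: 9.25
tcp_pos: [0.4758, -0.2002, 0.1136]
tool_rot: [0.003, 0.743, 0.669, 0.001]
wrist_force: [0.4, -0.6, -0.7]
finger_gap: 0.0298
grip_force: 59.7
15918 [[-0.0117 -0.0152 -0.0804]
 [-0.0025 -0.0127 -0.0763]
 [ 0.0101  0.0014 -0.0611]
 [ 0.018   0.0138  0.0074]
 [ 0.0196  0.0154  0.0185]]
slopes [-0.87157531  0.01719081] top -0.07090493251254774 [ 0.01382812  0.00042068 -0.07190523]
tcp [ 0.4746 -0.1997  0.1117] az 84.0 -> delta_pos [0.226 1.408 0.02 ] angular [ 0.003  0.001 -0.378] gap 0.030 t 9.3 q6 1.28
```

```bash
python3 - <<'E'
from h import *
d=np.load('w4.npz')['d']
P=cloud('wrist',d,camera_info('wrist')['mount'])
m=(abs(P[...,0])<.022)&(abs(P[...,1])<.0155)&(P[...,2]<.04)&(P[...,2]>-.03)
Q=P[m];t=Q[Q[:,2]<np.nanpercentile(Q[:,2],30)+.003];print(len(t),'slopes',np.linalg.lstsq(t[:,:2]-t[:,:2].mean(0),t[:,2]-t[:,2].mean(),rcond=None)[0],'top',np.median(t[:,2]),t.mean(0))
E
python3 -m creep '[{"angular":[0,0,-0.378],"delta_pos":[0,0.4,0],"jaw":0},{"angular":[0,0,-0.378],"delta_pos":[0.1,0.8,0],"jaw":0},{"angular":[0,0,-0.378],"delta_pos":[0.226,1,0],"jaw":0},{"angular":[0,0,-0.378],"delta_pos":[0.226,1,0],"jaw":0},{"angular":[0,0,-0.378],"delta_pos":[0.226,1,0],"jaw":0}]' >/dev/null
python3 -c "
from h import *
go(.617,-.192,.03,np.radians(101))"
```

```text
5291 slopes [ 0.09138122 -0.54919226] top 0.0066982449608825045 [0.00297954 0.00191168 0.00309352]
tcp [ 0.5755 -0.1866  0.1084] az 101.1 -> delta_pos [-0.134  0.399  0.782] angular [-0.004 -0.002  0.001] gap 0.030 t 9.7 q6 1.06
```

```bash
python3 -m creep '[{"angular":[0,0,0],"delta_pos":[-0.134,0.399,0],"jaw":0},{"angular":[0,0,0],"delta_pos":[-0.134,0.399,0.3],"jaw":0},{"angular":[0,0,0],"delta_pos":[-0.134,0.399,0.6],"jaw":0},{"angular":[0,0,0],"delta_pos":[-0.134,0.399,0.7],"jaw":0},{"angular":[0,0,0],"delta_pos":[-0.134,0.399,0.7],"jaw":0},{"angular":[0,0,0],"delta_pos":[-0.134,0.399,0.7],"jaw":0},{"angular":[0,0,0],"delta_pos":[-0.134,0.399,0.7],"jaw":0}]'
python3 -c "
from h import *
go(.617,-.192,.0275,np.radians(101))"
```

```text
time_s: 10.3
tcp_pos: [0.6176, -0.1934, 0.0425]
tool_rot: [0.001, 0.636, 0.771, 0.0]
wrist_force: [0.2, -0.8, 0.2]
finger_gap: 0.0299
grip_force: 59.8
tcp [ 0.6176 -0.1934  0.0425] az 101.0 -> delta_pos [ 0.015 -0.003  0.15 ] angular [ 0.002  0.001 -0.001] gap 0.030 t 10.3 q6 1.08
```

```bash
python3 -m creep '[{"angular":[0,0,0],"delta_pos":[0,0,0.07],"jaw":0},{"angular":[0,0,0],"delta_pos":[0,0,0.14],"jaw":0},{"angular":[0,0,0],"delta_pos":[0,0,0.15],"jaw":0},{"angular":[0,0,0],"delta_pos":[0,0,0.15],"jaw":0},{"angular":[0,0,0],"delta_pos":[0,0,0.15],"jaw":0.6},{"angular":[0,0,0],"delta_pos":[0,0,0.15],"jaw":0.6},{"angular":[0,0,0],"delta_pos":[0,0,0.15],"jaw":0.6},{"angular":[0,0,0],"delta_pos":[0,0,0.15],"jaw":0.6},{"angular":[0,0,0],"delta_pos":[0,0,0.15],"jaw":0.6}]'
python3 -m creep '[{"angular":[0,0,0],"delta_pos":[0,0,-0.2],"jaw":0.6},{"angular":[0,0,0],"delta_pos":[0,0,-0.6],"jaw":0.6},{"angular":[0,0,0],"delta_pos":[0,0,-1],"jaw":0.6},{"angular":[0,0,0],"delta_pos":[0,0,-1],"jaw":0.6},{"angular":[0,0,0],"delta_pos":[0,0,-1],"jaw":0.6}]'
python3 -c "
from h import *
p,d,T,s=look('w5')
obj(p,d,T,(.63,-.256),.035,.006)
obj(p,d,T,(.617,-.192),.03,.006)
go(.441,-.059,.12,np.radians(180))"
```

```text
time_s: 11.05
tcp_pos: [0.6174, -0.193, 0.0257]
tool_rot: [-0.0, 0.636, 0.772, -0.0]
wrist_force: [-0.2, 0.6, -0.2]
finger_gap: 0.051
grip_force: 0.0
time_s: 11.47
tcp_pos: [0.6193, -0.1936, 0.1292]
tool_rot: [0.003, 0.636, 0.772, 0.001]
wrist_force: [-0.4, -0.2, -0.2]
finger_gap: 0.0513
grip_force: 0.0
base 0.0036 top 0.0205 rect [ 629.6 -260.6] [36.8 48.8] 12.0 circ [ 630.9 -260.8] 24.9 mean [ 629.9 -260.4   19.7] 973
base 0.0050 top 0.0203 rect [ 615.8 -190.2] [31.9 36.6] 12.6 circ [ 615.6 -190.3] 18.3 mean [ 615.6 -189.8   19.4] 1706
tcp [ 0.6181 -0.1932  0.1268] az 101.0 -> delta_pos [ 1.655 -1.482  0.063] angular [ 1.000e-03  3.000e-03 -1.756e+00] gap 0.051 t 11.5 q6 1.08
```

View pics/w5.png

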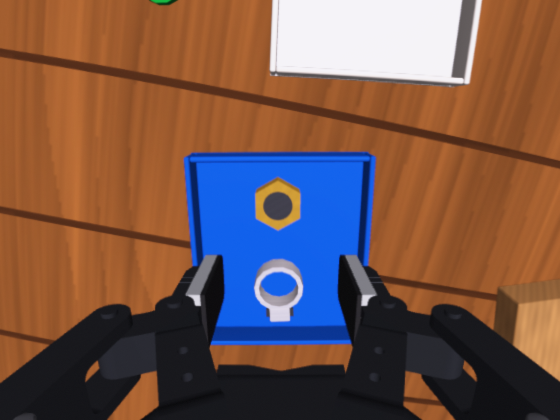

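The nut is flat in the blue tray at (278,205) and the collar at (279,285). Next is the black plug.

```bash
python3 -m creep '[{"angular":[0,0,0],"delta_pos":[0.33,-0.3,0],"jaw":0.5},{"angular":[0,0,0],"delta_pos":[0.66,-0.6,0],"jaw":0.5},{"angular":[0,0,0],"delta_pos":[1,-0.9,0],"jaw":0.5},{"angular":[0,0,0],"delta_pos":[1,-0.9,0],"jaw":0.5}]' >/dev/null
python3 -m creep '[{"angular":[0,0,0],"delta_pos":[0.33,-0.3,0],"jaw":0.5},{"angular":[0,0,0],"delta_pos":[0.655,-0.58,0.06],"jaw":0.5},{"angular":[0,0,0],"delta_pos":[0.655,-0.58,0.06],"jaw":0.5},{"angular":[0,0,0],"delta_pos":[0.655,-0.58,0.06],"jaw":0.5}]' >/dev/null
python3 -c "
from h import *
p,d,T,s=look('w6')
t=obj(p,d,T,(.441,-.059),.03,.006)
i=s
go(.441,-.059,.025,np.radians(101))"
```

```text
base 0.0006 top 0.0309 rect [441.1 -62. ] [18.5 20. ] 11.6 circ [441.2 -62.1] 10.1 mean [441.  -61.7  30.2] 681
tcp [ 0.4398 -0.0584  0.1189] az 101.1 -> delta_pos [-0.008  0.011  0.939] angular [-0.001 -0.     0.001] gap 0.043 t 12.2 q6 1.25
```

View pics/w6.png

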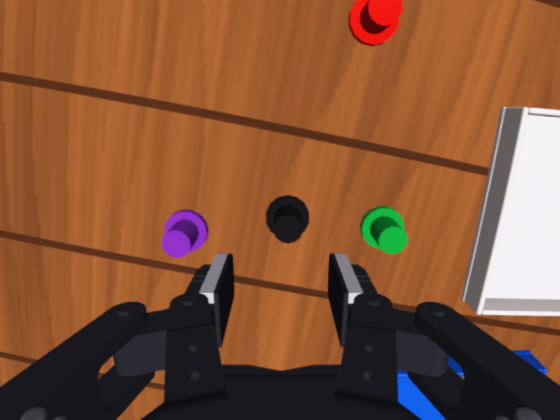

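The black plug is at (288,220), green at (385,233), purple at (183,232) and red at (377,15). The black plug's measured top is 30.9 mm and its stem diameter is 20 mm.

```bash
python3 -m creep '[{"angular":[0,0,0],"delta_pos":[-0.038,0.006,0.3],"jaw":0.5},{"angular":[0,0,0],"delta_pos":[-0.038,0.006,0.6],"jaw":0.5},{"angular":[0,0,0],"delta_pos":[-0.038,0.006,0.85],"jaw":0.5},{"angular":[0,0,0],"delta_pos":[-0.038,0.006,0.92],"jaw":0.5},{"angular":[0,0,0],"delta_pos":[-0.038,0.006,0.92],"jaw":0.5},{"angular":[0,0,0],"delta_pos":[-0.038,0.006,0.92],"jaw":0},{"angular":[0,0,0],"delta_pos":[-0.038,0.006,0.92],"jaw":0},{"angular":[0,0,0],"delta_pos":[-0.038,0.006,0.92],"jaw":0},{"angular":[0,0,0],"delta_pos":[-0.038,0.006,0.92],"jaw":0},{"angular":[0,0,0],"delta_pos":[-0.038,0.006,0.92],"jaw":0},{"angular":[0,0,0],"delta_pos":[-0.038,0.006,0.92],"jaw":0}]'
python3 -m creep '[{"angular":[0,0,0],"delta_pos":[0,0,-0.2],"jaw":0},{"angular":[0,0,0],"delta_pos":[0,0,-0.5],"jaw":0},{"angular":[0,0,0],"delta_pos":[0,0,-0.9],"jaw":0},{"angular":[0,0,0],"delta_pos":[0,0,-0.9],"jaw":0},{"angular":[0,0,0],"delta_pos":[0,0,-0.9],"jaw":0}]'
python3 - <<'E'
from h import *
p,d,T,s=look('w7')
P=cloud('wrist',d,camera_info('wrist')['mount'])
m=(abs(P[...,0])<.03)&(abs(P[...,1])<.0075)&(P[...,2]<.05)&(P[...,2]>-.03)
Q=P[m];h,e=np.histogram(Q[:,2],bins=np.arange(-.03,.05,.003));print([(round(float(a)*1000),int(b)) for a,b in zip(e,h) if b])
go(.62,.20,.12,np.radians(95))
E
```

```text
time_s: 13.15
tcp_pos: [0.4434, -0.0627, 0.0293]
tool_rot: [0.002, 0.636, 0.772, 0.001]
wrist_force: [1.4, -1.0, 6.3]
finger_gap: 0.0178
grip_force: 59.0
time_s: 13.57
tcp_pos: [0.4437, -0.0626, 0.1204]
tool_rot: [0.002, 0.636, 0.772, 0.001]
wrist_force: [-0.7, 0.1, -0.5]
finger_gap: 0.0174
grip_force: 58.7
[(-24, 8), (-21, 62), (-18, 38), (-15, 36), (-12, 38), (-9, 28), (-6, 29), (-3, 1385), (0, 191), (3, 111), (6, 106), (9, 99), (12, 94), (15, 83), (18, 77), (21, 478), (24, 87), (27, 48), (30, 1)]
tcp [ 0.4425 -0.0624  0.1186] az 101.0 -> delta_pos [ 2.237  2.244 -0.011] angular [0.003 0.001 0.133] gap 0.018 t 13.6 q6 1.24
```

```bash
python3 -m creep '[{"angular":[0,0,0],"delta_pos":[0.3,0.3,0],"jaw":0},{"angular":[0,0,0],"delta_pos":[0.6,0.6,0],"jaw":0},{"angular":[0,0,0],"delta_pos":[1,1,0],"jaw":0},{"angular":[0,0,0],"delta_pos":[1,1,0],"jaw":0}]' >/dev/null
python3 -m creep '[{"angular":[0,0,0.133],"delta_pos":[0.3,0.3,0],"jaw":0},{"angular":[0,0,0.133],"delta_pos":[0.6,0.6,0],"jaw":0},{"angular":[0,0,0.133],"delta_pos":[1,1,0],"jaw":0},{"angular":[0,0,0.133],"delta_pos":[1,1,0],"jaw":0},{"angular":[0,0,0.133],"delta_pos":[1,1,0],"jaw":0}]'
python3 -c "
from h import *
p,d,T,s=look('w8')
P=cloud('wrist',d,T);hsv=cv2.cvtColor(p,cv2.COLOR_RGB2HSV);m=(abs(hsv[...,0].astype(int)-29)<5)&(hsv[...,1]>180)
Q=P[m];Q=Q[np.isfinite(Q[:,2])];t=Q[Q[:,2]>.022];print(cv2.minAreaRect(np.float32(t[:,:2]*1000)));print('floor',np.median(Q[Q[:,2]<.01][:,2]))
go(.626,.195,.0345,np.radians(95))"
```

```text
time_s: 14.37
tcp_pos: [0.6008, 0.175, 0.1152]
tool_rot: [-0.001, 0.674, 0.739, -0.001]
wrist_force: [-0.2, 0.4, -0.4]
finger_gap: 0.0175
grip_force: 58.9
((623.6467895507812, 226.44448852539062), (129.74630737304688, 149.2675018310547), 5.093539237976074)
floor 0.004365030156137012
tcp [0.5997 0.1732 0.1154] az 95.2 -> delta_pos [0.194 0.285 0.808] angular [-0.004  0.001  0.003] gap 0.018 t 14.4 q6 1.76
```

View pics/w8.png

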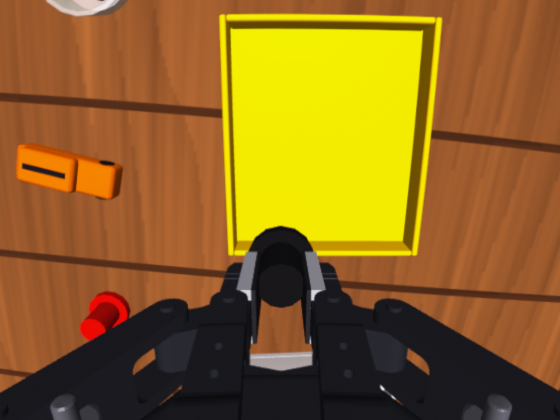

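The black plug is held upright at (281,265). The yellow tray is ahead at (330,135), the cover at (70,172) and the red plug at (105,315).

```bash
python3 -m creep '[{"angular":[0,0,0],"delta_pos":[0.194,0.285,0],"jaw":0},{"angular":[0,0,0],"delta_pos":[0.194,0.285,0.3],"jaw":0},{"angular":[0,0,0],"delta_pos":[0.194,0.285,0.6],"jaw":0},{"angular":[0,0,0],"delta_pos":[0.194,0.285,0.7],"jaw":0},{"angular":[0,0,0],"delta_pos":[0.194,0.285,0.7],"jaw":0},{"angular":[0,0,0],"delta_pos":[0.194,0.285,0.7],"jaw":0},{"angular":[0,0,0],"delta_pos":[0.194,0.285,0.7],"jaw":0}]'
python3 -c "
from h import *
go(.626,.195,.035,np.radians(95))"
```

```text
time_s: 15.0
tcp_pos: [0.6272, 0.1934, 0.0495]
tool_rot: [0.0, 0.676, 0.737, 0.001]
wrist_force: [-0.4, -0.1, -0.1]
finger_gap: 0.0177
grip_force: 58.9
tcp [0.6272 0.1934 0.0495] az 95.0 -> delta_pos [ 0.017 -0.011  0.145] angular [ 0.002 -0.    -0.001] gap 0.018 t 15.0 q6 1.78
```

```bash
python3 -m creep '[{"angular":[0,0,0],"delta_pos":[0,0,0.06],"jaw":0},{"angular":[0,0,0],"delta_pos":[0,0,0.13],"jaw":0},{"angular":[0,0,0],"delta_pos":[0,0,0.13],"jaw":0},{"angular":[0,0,0],"delta_pos":[0,0,0.13],"jaw":0}]'
```

```text
time_s: 15.33
tcp_pos: [0.6265, 0.1938, 0.0346]
tool_rot: [-0.0, 0.675, 0.737, -0.0]
wrist_force: [0.4, -0.1, 0.9]
finger_gap: 0.0179
grip_force: 58.9
```

Good. Release, rise, and look at the red plug and the cover.

```bash
python3 -m creep '[{"angular":[0,0,0],"delta_pos":[0,0,0],"jaw":0.45},{"angular":[0,0,0],"delta_pos":[0,0,0],"jaw":0.45},{"angular":[0,0,0],"delta_pos":[0,0,0],"jaw":0.45},{"angular":[0,0,0],"delta_pos":[0,0,0],"jaw":0.45},{"angular":[0,0,0],"delta_pos":[0,0,-0.2],"jaw":0.45},{"angular":[0,0,0],"delta_pos":[0,0,-0.5],"jaw":0.5},{"angular":[0,0,0],"delta_pos":[0,0,-0.85],"jaw":0.5},{"angular":[0,0,0],"delta_pos":[0,0,-0.85],"jaw":0.5},{"angular":[0,0,0],"delta_pos":[0,0,-0.85],"jaw":0.5}]'
python3 - <<'E'
from h import *
p,d,T,s=look('w9')
obj(p,d,T,(.626,.195),.03,.006)
obj(p,d,T,(.467,.081),.03,.006)
z=np.load('w8.npz');p,d,T=z['p'],z['d'],z['T'];obj(p,d,T,(.467,.081),.03,.006)
P=cloud('wrist',d,T);hsv=cv2.cvtColor(p,cv2.COLOR_RGB2HSV)
m=(hsv[...,0]>9)&(hsv[...,0]<15)&(hsv[...,1]>230)&(P[...,2]>.008)&(P[...,2]<.03)&(np.hypot(P[...,0]-.445,P[...,1]-.192)<.06)
Q=P[m];print('cover',cv2.minAreaRect(np.float32(Q[:,:2]*1000)),len(Q),np.percentile(Q[:,2],[5,50,95]))
t=Q[Q[:,2]>.019];print('hump',cv2.minAreaRect(np.float32(t[:,:2]*1000)))
go(.469,.081,.12,np.radians(95))
E
```

```text
time_s: 16.08
tcp_pos: [0.6284, 0.1944, 0.1228]
tool_rot: [0.001, 0.675, 0.737, 0.002]
wrist_force: [-1.1, 0.3, -0.9]
finger_gap: 0.0428
grip_force: 0.0
base 0.0048 top 0.0349 rect [624.8 195. ] [19.1 19.8] 5.0 circ [624.9 194.8] 10.1 mean [624.9 195.2  34.2] 699
base -0.0005 top 0.0302 rect [466.3  83.7] [19.6  8.2] 39.3 circ [468.1  81.5] 9.8 mean [467.2  84.   29.8] 196
base -0.0004 top 0.0304 rect [468.6  80.8] [21.4 16.4] 35.5 circ [469.6  79.4] 10.9 mean [469.3  80.8  29.9] 459
cover ((449.9900207519531, 192.2687225341797), (24.81294822692871, 70.43228149414062), 80.40433502197266) 1253 [0.00925827 0.01617662 0.0223464 ]
hump ((439.52813720703125, 193.84628295898438), (24.23637580871582, 40.75519943237305), 80.0944595336914)
tcp [0.6274 0.1941 0.1208] az 95.0 -> delta_pos [-0.988 -1.677  0.004] angular [ 0.003 -0.001  0.   ] gap 0.043 t 16.1 q6 1.78
```

```bash
python3 -m creep '[{"angular":[0,0,0],"delta_pos":[-0.3,-0.5,0],"jaw":0.5},{"angular":[0,0,0],"delta_pos":[-0.6,-1,0],"jaw":0.5},{"angular":[0,0,0],"delta_pos":[-0.98,-1,0],"jaw":0.5},{"angular":[0,0,0],"delta_pos":[-0.98,-1,0],"jaw":0.5}]' >/dev/null
python3 -m creep '[{"angular":[0,0,0],"delta_pos":[0,-0.35,0],"jaw":0.5},{"angular":[0,0,0],"delta_pos":[0,-0.67,0],"jaw":0.5},{"angular":[0,0,0],"delta_pos":[0,-0.67,0],"jaw":0.5},{"angular":[0,0,0],"delta_pos":[0,-0.67,0],"jaw":0.5}]' >/dev/null
python3 -c "
from h import *
p,d,T,s=look('w10')
t=obj(p,d,T,(.468,.081),.03,.006)
c=cv2.minEnclosingCircle(np.float32(t[:,:2]))[0]
go(c[0],c[1],.027,np.radians(95))"
```

```text
base 0.0007 top 0.0308 rect [469.3  79.3] [19. 20.] 43.5 circ [469.3  79.4] 10.2 mean [469.1  79.5  30.2] 686
tcp [0.4685 0.0816 0.1192] az 95.0 -> delta_pos [-0.022  0.007  0.922] angular [-0.001  0.     0.   ] gap 0.043 t 16.9 q6 1.66
```

```bash
python3 -m creep '[{"angular":[0,0,0],"delta_pos":[-0.022,0.007,0.3],"jaw":0.5},{"angular":[0,0,0],"delta_pos":[-0.022,0.007,0.6],"jaw":0.5},{"angular":[0,0,0],"delta_pos":[-0.022,0.007,0.85],"jaw":0.5},{"angular":[0,0,0],"delta_pos":[-0.022,0.007,0.92],"jaw":0.5},{"angular":[0,0,0],"delta_pos":[-0.022,0.007,0.92],"jaw":0.5},{"angular":[0,0,0],"delta_pos":[-0.022,0.007,0.92],"jaw":0},{"angular":[0,0,0],"delta_pos":[-0.022,0.007,0.92],"jaw":0},{"angular":[0,0,0],"delta_pos":[-0.022,0.007,0.92],"jaw":0},{"angular":[0,0,0],"delta_pos":[-0.022,0.007,0.92],"jaw":0},{"angular":[0,0,0],"delta_pos":[-0.022,0.007,0.92],"jaw":0},{"angular":[0,0,0],"delta_pos":[-0.022,0.007,0.92],"jaw":0}]'
python3 -m creep '[{"angular":[0,0,0],"delta_pos":[0,0,-0.2],"jaw":0},{"angular":[0,0,0],"delta_pos":[0,0,-0.5],"jaw":0},{"angular":[0,0,0],"delta_pos":[0,0,-0.9],"jaw":0},{"angular":[0,0,0],"delta_pos":[0,0,-0.9],"jaw":0},{"angular":[0,0,0],"delta_pos":[0,0,-0.9],"jaw":0}]'
python3 - <<'E'
from h import *
p,d,T,s=look('w11')
P=cloud('wrist',d,camera_info('wrist')['mount'])
m=(abs(P[...,0])<.03)&(abs(P[...,1])<.0075)&(P[...,2]<.05)&(P[...,2]>-.03)
Q=P[m];h,e=np.histogram(Q[:,2],bins=np.arange(-.03,.05,.003));print([(round(float(a)*1000),int(b)) for a,b in zip(e,h) if b])
go(.621,.259,.12,np.radians(95))
E
```

```text
time_s: 17.77
tcp_pos: [0.4713, 0.0798, 0.0293]
tool_rot: [0.001, 0.675, 0.737, 0.001]
wrist_force: [0.1, 0.4, 6.2]
finger_gap: 0.0177
grip_force: 59.0
time_s: 18.18
tcp_pos: [0.4716, 0.0798, 0.1204]
tool_rot: [0.002, 0.676, 0.737, 0.002]
wrist_force: [-0.6, 0.4, -0.0]
finger_gap: 0.0178
grip_force: 58.8
[(-24, 7), (-21, 53), (-18, 32), (-15, 39), (-12, 31), (-9, 30), (-6, 27), (-3, 1381), (0, 192), (3, 119), (6, 103), (9, 107), (12, 88), (15, 87), (18, 78), (21, 465), (24, 85), (27, 54)]
tcp [0.4704 0.0796 0.1186] az 95.0 -> delta_pos [ 1.655  1.657 -0.01 ] angular [ 0.003 -0.     0.   ] gap 0.018 t 18.2 q6 1.65
```

```bash
python3 -m creep '[{"angular":[0,0,0],"delta_pos":[0.3,0.3,0],"jaw":0},{"angular":[0,0,0],"delta_pos":[0.6,0.6,0],"jaw":0},{"angular":[0,0,0],"delta_pos":[1,1,0],"jaw":0},{"angular":[0,0,0],"delta_pos":[1,1,0],"jaw":0}]' >/dev/null
python3 -m creep '[{"angular":[0,0,0],"delta_pos":[0.3,0.3,0],"jaw":0},{"angular":[0,0,0],"delta_pos":[0.655,0.655,0],"jaw":0},{"angular":[0,0,0],"delta_pos":[0.655,0.655,0],"jaw":0},{"angular":[0,0,0],"delta_pos":[0.655,0.655,0],"jaw":0},{"angular":[0,0,0],"delta_pos":[0.655,0.655,0.3],"jaw":0},{"angular":[0,0,0],"delta_pos":[0.655,0.655,0.6],"jaw":0},{"angular":[0,0,0],"delta_pos":[0.655,0.655,0.7],"jaw":0},{"angular":[0,0,0],"delta_pos":[0.655,0.655,0.7],"jaw":0},{"angular":[0,0,0],"delta_pos":[0.655,0.655,0.7],"jaw":0},{"angular":[0,0,0],"delta_pos":[0.655,0.655,0.7],"jaw":0}]'
python3 -c "
from h import *
go(.621,.259,.035,np.radians(95))"
```

```text
time_s: 19.4
tcp_pos: [0.6208, 0.2587, 0.0496]
tool_rot: [0.0, 0.676, 0.737, 0.001]
wrist_force: [0.3, 0.5, 0.4]
finger_gap: 0.0177
grip_force: 58.9
tcp [0.6208 0.2587 0.0496] az 95.0 -> delta_pos [0.003 0.002 0.146] angular [ 0.002 -0.001 -0.   ] gap 0.018 t 19.4 q6 1.88
```

```bash
python3 -m creep '[{"angular":[0,0,0],"delta_pos":[0,0,0.06],"jaw":0},{"angular":[0,0,0],"delta_pos":[0,0,0.13],"jaw":0},{"angular":[0,0,0],"delta_pos":[0,0,0.13],"jaw":0},{"angular":[0,0,0],"delta_pos":[0,0,0.13],"jaw":0},{"angular":[0,0,0],"delta_pos":[0,0,0.13],"jaw":0.45},{"angular":[0,0,0],"delta_pos":[0,0,0.13],"jaw":0.45},{"angular":[0,0,0],"delta_pos":[0,0,0.13],"jaw":0.45},{"angular":[0,0,0],"delta_pos":[0,0,0.13],"jaw":0.45}]'
python3 -m creep '[{"angular":[0,0,0],"delta_pos":[0,0,-0.2],"jaw":0.45},{"angular":[0,0,0],"delta_pos":[0,0,-0.5],"jaw":0.5},{"angular":[0,0,0],"delta_pos":[0,0,-0.85],"jaw":0.5},{"angular":[0,0,0],"delta_pos":[0,0,-0.85],"jaw":0.5},{"angular":[0,0,0],"delta_pos":[0,0,-0.85],"jaw":0.5}]' | head -2
python3 - <<'E'
from h import *
p,d,T,s=look('w12')
obj(p,d,T,(.626,.195),.03,.006)
obj(p,d,T,(.621,.259),.03,.006)
go(.45,.1923,.12,np.radians(170))
E
```

```text
time_s: 20.07
tcp_pos: [0.6204, 0.259, 0.035]
tool_rot: [0.0, 0.675, 0.737, 0.0]
wrist_force: [0.6, 0.3, -0.4]
finger_gap: 0.0385
grip_force: 0.0
time_s: 20.48
tcp_pos: [0.6219, 0.2596, 0.123]
base 0.0036 top 0.0348 rect [624.8 194.9] [18.6 20.4] 4.7 circ [624.8 194.9] 10.3 mean [624.9 195.3  34.2] 578
base 0.0047 top 0.0349 rect [618.4 258.4] [19.2 19.6] 5.3 circ [618.3 258.2] 10.1 mean [618.4 258.6  34.2] 683
tcp [0.6209 0.2591 0.1209] az 95.0 -> delta_pos [-0.517 -1.761  0.004] angular [ 3.000e-03  1.000e-03 -1.666e+00] gap 0.043 t 20.5 q6 1.88
```

```bash
python3 -m creep '[{"angular":[0,0,-1],"delta_pos":[-0.1,-0.3,0],"jaw":0.6},{"angular":[0,0,-1],"delta_pos":[-0.3,-0.6,0],"jaw":0.6},{"angular":[0,0,-1],"delta_pos":[-0.517,-1,0],"jaw":0.6},{"angular":[0,0,-1],"delta_pos":[-0.517,-1,0],"jaw":0.6},{"angular":[0,0,-1],"delta_pos":[-0.517,-1,0],"jaw":0.6},{"angular":[0,0,-1],"delta_pos":[-0.517,-1,0],"jaw":0.6},{"angular":[0,0,-1],"delta_pos":[-0.517,-1,0],"jaw":0.6}]' >/dev/null
python3 -c "
from h import *
go(.45,.1923,.12,np.radians(170))"
```

```text
tcp [0.524  0.1981 0.1184] az 140.3 -> delta_pos [ 0.533 -0.517 -0.014] angular [-0.002 -0.002 -0.66 ] gap 0.051 t 21.1 q6 1.05
```

```bash
python3 -m creep '[{"angular":[0,0,-0.66],"delta_pos":[0.533,-0.517,0],"jaw":0.6},{"angular":[0,0,-0.66],"delta_pos":[0.533,-0.517,0],"jaw":0.6},{"angular":[0,0,-0.66],"delta_pos":[0.533,-0.517,0],"jaw":0.6},{"angular":[0,0,-0.66],"delta_pos":[0.533,-0.517,0],"jaw":0.6},{"angular":[0,0,-0.66],"delta_pos":[0.533,-0.517,0],"jaw":0.6},{"angular":[0,0,-0.66],"delta_pos":[0.533,-0.517,0],"jaw":0.6}]' >/dev/null
python3 - <<'E'
from h import *
p,d,T,s=look('w13')
P=cloud('wrist',d,T);hsv=cv2.cvtColor(p,cv2.COLOR_RGB2HSV)
m=(hsv[...,0]>7)&(hsv[...,0]<16)&(hsv[...,1]>200)&(P[...,2]>.008)&(P[...,2]<.03)&(np.hypot(P[...,0]-.445,P[...,1]-.192)<.06)
Q=P[m];print('cover',cv2.minAreaRect(np.float32(Q[:,:2]*1000)),len(Q),np.percentile(Q[:,2],[5,50,95]))
t=Q[Q[:,2]>.019];print('hump',cv2.minAreaRect(np.float32(t[:,:2]*1000)))
go(.4495,.1918,.02,np.radians(170))
E
```

```text
cover ((448.5430603027344, 192.0045623779297), (24.4300479888916, 68.3734130859375), 81.28952026367188) 543 [0.01129688 0.01973941 0.02260626]
hump ((438.2267150878906, 193.32440185546875), (23.528629302978516, 38.821800231933594), 79.99320983886719)
tcp [0.4509 0.1931 0.119 ] az 169.5 -> delta_pos [ 0.01  -0.015  0.99 ] angular [-0.001 -0.001 -0.01 ] gap 0.051 t 21.7 q6 0.59
```

View pics/w13.png

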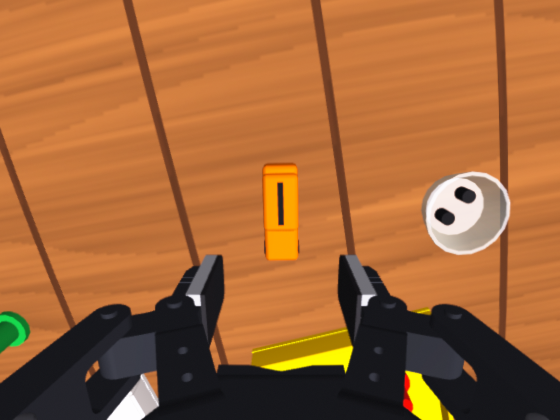

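The cover is at (281,212), aligned with the jaws, and the dish at (467,212) is well clear. Grasping.

```bash
python3 -m creep '[{"angular":[0,0,0],"delta_pos":[0.015,-0.013,0.3],"jaw":0.6},{"angular":[0,0,0],"delta_pos":[0.015,-0.013,0.6],"jaw":0.6},{"angular":[0,0,0],"delta_pos":[0.015,-0.013,0.85],"jaw":0.6},{"angular":[0,0,0],"delta_pos":[0.015,-0.013,0.97],"jaw":0.6},{"angular":[0,0,0],"delta_pos":[0.015,-0.013,0.97],"jaw":0.6},{"angular":[0,0,0],"delta_pos":[0.015,-0.013,0.97],"jaw":0},{"angular":[0,0,0],"delta_pos":[0.015,-0.013,0.97],"jaw":0},{"angular":[0,0,0],"delta_pos":[0.015,-0.013,0.97],"jaw":0},{"angular":[0,0,0],"delta_pos":[0.015,-0.013,0.97],"jaw":0},{"angular":[0,0,0],"delta_pos":[0.015,-0.013,0.97],"jaw":0},{"angular":[0,0,0],"delta_pos":[0.015,-0.013,0.97],"jaw":0}]'
python3 -m creep '[{"angular":[0,0,0],"delta_pos":[0,0,-0.2],"jaw":0},{"angular":[0,0,0],"delta_pos":[0,0,-0.5],"jaw":0},{"angular":[0,0,0],"delta_pos":[0,0,-0.9],"jaw":0},{"angular":[0,0,0],"delta_pos":[0,0,-0.9],"jaw":0},{"angular":[0,0,0],"delta_pos":[0,0,-0.9],"jaw":0}]'
python3 - <<'E'
from h import *
p,d,T,s=look('w14')
P=cloud('wrist',d,camera_info('wrist')['mount'])
hsv=cv2.cvtColor(p,cv2.COLOR_RGB2HSV)
m=(hsv[...,0]>7)&(hsv[...,0]<16)&(hsv[...,1]>200)&(abs(P[...,0])<.06)&(abs(P[...,1])<.009)&(P[...,2]<.05)&(P[...,2]>-.03)
Q=P[m]
for a in np.arange(-.04,.045,.008):
    g=abs(Q[:,0]-a)<.003
    if g.any(): print(round(a,3),g.sum(),np.percentile(Q[g,2],[10,50,90]).round(4))
go(.647,-.0175,.12,np.radians(188))
E
```

```text
time_s: 22.58
tcp_pos: [0.4504, 0.1927, 0.024]
tool_rot: [0.001, 0.09, 0.996, 0.001]
wrist_force: [0.2, 0.8, 5.8]
finger_gap: 0.0224
grip_force: 60.0
time_s: 23.0
tcp_pos: [0.451, 0.193, 0.1153]
tool_rot: [0.002, 0.09, 0.996, 0.001]
wrist_force: [-0.4, -0.5, -0.5]
finger_gap: 0.0227
grip_force: 59.2
-0.032 4 [0.0077 0.0084 0.0091]
-0.008 23 [0.0019 0.0026 0.0031]
0.0 18 [0.0008 0.0013 0.002 ]
0.008 27 [0.0007 0.0013 0.002 ]
0.016 15 [0.0007 0.0013 0.002 ]
0.024 33 [0.0011 0.0016 0.0022]
0.032 226 [0.0028 0.0041 0.0061]
tcp [0.4499 0.1925 0.1135] az 169.7 -> delta_pos [-2.315 -1.714 -0.063] angular [ 0.001  0.002 -0.406] gap 0.023 t 23.1 q6 0.58
```

View pics/w14.png

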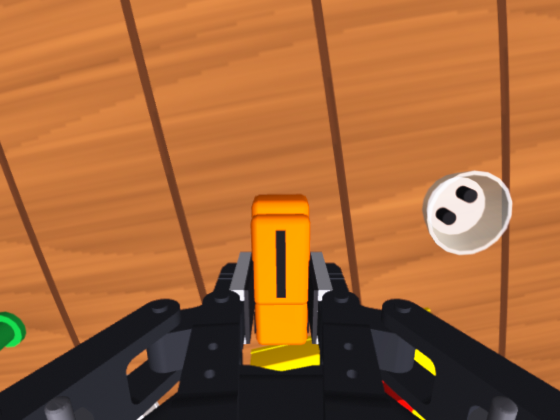

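The cover is held level, with its hump top at about (281,255), and the dish hasn't moved (467,212).

```bash
python3 -m creep '[{"angular":[0,0,0],"delta_pos":[-0.33,-0.25,0],"jaw":0},{"angular":[0,0,0],"delta_pos":[-0.66,-0.5,0],"jaw":0},{"angular":[0,0,0],"delta_pos":[-1,-0.75,0],"jaw":0},{"angular":[0,0,0],"delta_pos":[-1,-0.75,0],"jaw":0}]' >/dev/null
python3 -m creep '[{"angular":[0,0,-0.406],"delta_pos":[-0.33,-0.25,0],"jaw":0},{"angular":[0,0,-0.406],"delta_pos":[-0.66,-0.5,0],"jaw":0},{"angular":[0,0,-0.406],"delta_pos":[-1,-0.75,0],"jaw":0},{"angular":[0,0,-0.406],"delta_pos":[-1,-0.75,0],"jaw":0},{"angular":[0,0,-0.406],"delta_pos":[-1,-0.75,0],"jaw":0}]' >/dev/null
python3 -c "
from h import *
p,d,T,s=look('w15')
P=cloud('wrist',d,T);hsv=cv2.cvtColor(p,cv2.COLOR_RGB2HSV);m=(hsv[...,1]<40)&(hsv[...,2]>130)
m&=(abs(P[...,0]-.647)<.1)&(abs(P[...,1]+.0175)<.1)&(P[...,2]<.04)
Q=P[m];h=Q[Q[:,2]<.01];print('floor',len(h),np.median(h[:,2]) if len(h) else '')
go(.647,-.0175,.041,np.radians(188))"
```

```text
floor 17817 0.0044060036762606225
tcp [0.6186 0.0083 0.1104] az -172.1 -> delta_pos [-0.249 -0.295  0.693] angular [ 0.001 -0.005 -0.003] gap 0.022 t 23.9 q6 -0.12
```

```bash
python3 -m creep '[{"angular":[0,0,0],"delta_pos":[-0.249,-0.295,0],"jaw":0},{"angular":[0,0,0],"delta_pos":[-0.249,-0.295,0.3],"jaw":0},{"angular":[0,0,0],"delta_pos":[-0.249,-0.295,0.55],"jaw":0},{"angular":[0,0,0],"delta_pos":[-0.249,-0.295,0.69],"jaw":0},{"angular":[0,0,0],"delta_pos":[-0.249,-0.295,0.69],"jaw":0},{"angular":[0,0,0],"delta_pos":[-0.249,-0.295,0.69],"jaw":0},{"angular":[0,0,0],"delta_pos":[-0.249,-0.295,0.69],"jaw":0}]'
python3 -c "
from h import *
go(.647,-.0175,.0285,np.radians(188))"
```

```text
time_s: 24.43
tcp_pos: [0.6481, -0.0159, 0.0448]
tool_rot: [0.0, -0.07, 0.998, 0.0]
wrist_force: [0.4, 0.3, 0.9]
finger_gap: 0.0225
grip_force: 59.2
tcp [ 0.6481 -0.0159  0.0448] az -172.0 -> delta_pos [ 0.014 -0.014  0.163] angular [-0.     0.001  0.001] gap 0.023 t 24.4 q6 -0.16
```

```bash
python3 -m creep '[{"angular":[0,0,0],"delta_pos":[0,0,0.07],"jaw":0},{"angular":[0,0,0],"delta_pos":[0,0,0.14],"jaw":0},{"angular":[0,0,0],"delta_pos":[0,0,0.14],"jaw":0},{"angular":[0,0,0],"delta_pos":[0,0,0.14],"jaw":0}]'
```

```text
time_s: 24.77
tcp_pos: [0.6478, -0.0167, 0.0295]
tool_rot: [-0.0, -0.07, 0.998, 0.0]
wrist_force: [0.2, -0.6, -0.7]
finger_gap: 0.0228
grip_force: 59.2
```

```bash
python3 -m creep '[{"angular":[0,0,0],"delta_pos":[0,0,0],"jaw":0.5},{"angular":[0,0,0],"delta_pos":[0,0,0],"jaw":0.5},{"angular":[0,0,0],"delta_pos":[0,0,0],"jaw":0.5},{"angular":[0,0,0],"delta_pos":[0,0,0],"jaw":0.5},{"angular":[0,0,0],"delta_pos":[0,0,-0.2],"jaw":0.5},{"angular":[0,0,0],"delta_pos":[0,0,-0.6],"jaw":0.5},{"angular":[0,0,0],"delta_pos":[0,0,-1],"jaw":0.5},{"angular":[0,0,0],"delta_pos":[0,0,-1],"jaw":0.5},{"angular":[0,0,0],"delta_pos":[0,0,-1],"jaw":0.5}]'
python3 -m creep '[{"angular":[0,0,0],"delta_pos":[0.4,0,-0.3],"jaw":0.5},{"angular":[0,0,0],"delta_pos":[0.8,0,-0.6],"jaw":0.5},{"angular":[0,0,0],"delta_pos":[1,0,-1],"jaw":0.5},{"angular":[0,0,0],"delta_pos":[1,0,-1],"jaw":0.5},{"angular":[0,0,0],"delta_pos":[1,0,-1],"jaw":0.5},{"angular":[0,0,0],"delta_pos":[1,0,-1],"jaw":0.5}]' >/dev/null
python3 - <<'E'
from h import *
p,d,T,s=look('w16')
for c,r in(((.647,-.0175),.045),):obj(p,d,T,c,r,.006)
p,d=read_camera('scene');cv2.imwrite('pics/scene1.png',p[:,:,::-1])
P=cloud('scene',d,pose('scene'));P0=cloud('scene',np.load('scene0.npz')['d'],pose('scene'))
g=np.hypot(P0[...,0]-.4716,P0[...,1]-.32)<.05
for Z in(P0,P):
    q=Z.reshape(-1,3);q=q[(np.hypot(q[:,0]-.4716,q[:,1]-.3202)<.05)&(q[:,2]>.015)];print('dish',q.mean(0),len(q))
E
```

```text
time_s: 25.52
tcp_pos: [0.6502, -0.0169, 0.1333]
tool_rot: [0.003, -0.07, 0.998, -0.0]
wrist_force: [0.7, 0.4, -0.5]
finger_gap: 0.0424
grip_force: 0.0
base 0.0036 top 0.0269 rect [636.3 -19.9] [39.1 23.2] 8.6 circ [635.7 -19.8] 21.4 mean [635.2 -19.8  26.2] 748
dish [0.46678349 0.31975715 0.02183703] 183
dish [0.46728144 0.31958629 0.02180447] 191
```

View pics/scene1.png

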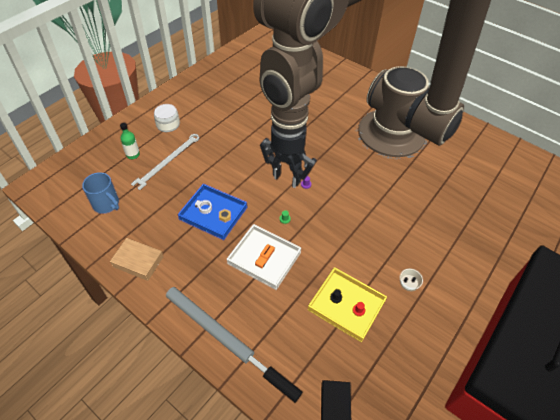

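All five parts are in their trays: collar (203,207) and nut (225,215) in blue, cover (264,256) in white, black (337,297) and red (359,308) in yellow. The dish and wrench are unmoved and the arm is clear.

```bash
python3 -c "
from workcell import *
print(job_done())"
```

```text
the job is handed in; nothing more can be done
None
```

I sorted all five parts into their trays and handed the job in at about 26 s; the final images show each part flat and upright, with the dish and wrench where they started, but no verdict was returned.

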